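Close the vacuum manifold with its top plate

TASK

Close the vacuum manifold: take the loose dark steel top plate by its handle, turn it until its notched corner matches the manifold's corner stop and its large and small holes match the large and small pins, and lower it gently over the pins until it rests flush on the manifold all round. Do not drop it onto the pins, let go of it once it is seated, and do not disturb the small carton and the white cup.

Things in the scene. Friction and masses are not known exactly. Their poses are not given: they have to be found in the camera images.
- manifold: fixed grey block, 176 x 131 mm (x, y; rubber foot 182 x 137), flat deck 28 mm above the worktop. Origin: centre of its underside; z up. Two steel pins rise from the deck (see the points). Square corner stop 24 x 24 mm, 14 mm above the deck, at x=+62.5, y=+40. Hose nozzle sticks out 27 mm at +x. Seated, the top plate's origin lies 28 mm above this origin, with the same yaw.
- top_plate: loose dark steel plate 150 x 105 x 10 mm, 0.25 to 0.5 kg, lying flat, right side up. Origin: centre of the underside of the full outline; z up. 28 x 28 mm notch in the corner at +x, +y; two through holes (see the points). Pale metal bridge handle over the middle along x: bar 80 mm long, 14 wide (y), 26 to 42 mm above the underside, on posts 14 mm square at x=-33 and +33. Grip it across y.
- large_pin_tip (a point): top of the manifold's large pin, 16 mm thick, 30 mm above the deck (58 mm above the worktop), its upper 10 mm tapering to 6 mm; at x=+55, y=-32 mm of the manifold
- small_pin_tip (a point): top of the manifold's small pin, 10 mm thick, 30 mm above the deck (58 mm above the worktop), its upper 8 mm tapering to 3 mm; at x=-55, y=+38.5 mm of the manifold
- large_hole (a point): centre of the top plate's large hole, 19 mm wide, at the underside; at x=+55, y=-32 mm of the plate
- small_hole (a point): centre of the top plate's small hole, 13 mm wide, at the underside; at x=-55, y=+38.5 mm of the plate
- carton: small upright white carton, 32 x 46 x 62 mm (x, y, z), a bystander standing between the manifold and the top plate; origin at the centre of its underside
- cup: small white cup, 31 mm across and 32 mm high, a bystander farther back near the middle; origin at the centre of its underside

How it is judged:
At the end, for the whole second after the job is handed in: the top plate lies on the manifold's deck, right side up and at rest: its underside within 2.5 mm of the deck, tilted less than 2 degrees, the large hole round the large pin and the small hole round the small pin (centres within 5 mm, seen from above) (horizontal distance between large_hole and large_pin_tip below 0.005 m and horizontal distance between small_hole and small_pin_tip below 0.005 m and z of top_plate in the frame of manifold between 0.025 and 0.0305 m and angle between top_plate's own z axis and vertical below 0.035 rad and linear speed of top_plate below 0.02 m/s); the robot touches nothing.
It fails at once if the top plate is dropped onto the manifold (it falls or is driven at more than 0.5 m/s within the last 50 mm above the deck) (horizontal distance between top_plate and manifold below 0.04 m and z of top_plate in the frame of manifold below 0.078 m and linear speed of top_plate above 0.5 m/s).
It fails at once if the carton is pushed more than 30 mm or knocked over (distance of carton from where it was at the start of the episode above 0.03 m or angle between carton's own z axis and vertical above 0.5 rad).
It fails at once if the cup is pushed more than 30 mm or knocked over (distance of cup from where it was at the start of the episode above 0.03 m or angle between cup's own z axis and vertical above 0.5 rad).
It also fails if it takes over 48 s, if anything falls off the work surface, if the arm or the gripper's body presses on something with over 40 N, if the wrist force passes 120 N, or if a joint passes its speed limit or range.

ROBOT

A 6-joint arm with a two-finger parallel gripper is mounted at the origin on a cart in front of the work surface, level with it; the furniture and walls round the work are solid. World frame = base frame: x ahead of the robot, y to its left, z up, the work surface at z = 0. Lengths are in m, angles in rad, forces in N, time in s.
With the tool pointing down it reaches from about 0.375 to 0.9 m from the base axis. Payload 3.1 kg.
Tool frame: the origin (TCP) lies between the finger pads; the fingertips stand 11 mm ahead of it and the grasp point (between the pads) lies 8 mm behind it; z points along the fingers, y is the direction in which the jaws open and shut (so a half turn about z gives the same grasp; the last joint's range is limited). The gripper opens to 85 mm and grips with 20 to 120 N. Pads are 22 mm wide; open, the fingers measure 114 mm over their backs; the gripper's body (76 mm by 85 mm) begins 54 mm behind the grasp point. The pads swing forward as they close: fully open they stand 13 mm farther back than shut.
Start: joints at [-0.178, 0.527, 1.433, -0, 1.181, -0.178], TCP at [0.625, 0, 0.242] pointing down, gripper open.
Joint ranges: [-3.08, 3.08], [-0.75, 2.2], [0.22, 2.44], [-1.43, 4.57], [0, 2.65], [-2.85, 2.85]. Speed limits (rad/s): [2.79, 2.79, 3.14, 3.14, 3.14, 3.14].

INTERFACE

Orientations are given as a unit quaternion [x, y, z, w].
In Python, from station import manip gives the robot as it stands. The module is installed in compiled form; this text tells all that it offers.
- The arm moves only by the tool arm_command, never from a script. Its argument "rows" is a list of rows, each a list of 3 entries, a list of its own where there are three numbers: the shift along the world's x, y, z in mm, then the turn about the world's z in rad, then the closure, from -1 (fully open) to 1 (shut), so that 0 is half open. A call has 1 to 12 rows; each row shifts and turns the commanded pose from where the row before left it; what a row does not reach is not made up. A row lasts 1/8 s, in which the tool goes at most 62.5 mm and 10.7 degrees, less where a joint would pass 70% of its speed; a pose out of reach is approached as far as the arm can. A call with a gripper value outside its range is refused whole. The fingers move at their own pace and stop on an object; "squeeze" is the grip in N (left out, the last holds). Time passes only in rows, so rows that do not move let the fingers close. It gives the time, the measured TCP pose, the force and the opening at its end, in the units of the state.
- manip.sense(): the state, without advancing time (a new reading comes with each control period).
- manip.snapshot(name): name is "scene" or "side" or "wrist"; returns the picture (420x560x3 uint8, blue, green, red); there is no depth.
- manip.get_calibration(name): a dict with "fovy" (degrees; the focal length in pixels is half the picture's height over the tangent of half this angle, whatever the lens; pixels are square), "cx", "cy" (the principal point, pixels), "k1" (the pictures are not rectified: a ray, as slopes to the right and down, at radius r is drawn at 1 + k1 r^2 times it, then the intrinsics apply), "R" (3x3) and "t" (3): a world point X has camera coordinates R X + t. Camera axes: x right, y down, z forward; pixel columns grow to the right and rows downward; lengths in m; the calibration is good to about 2 mm. A picture is of the moment at which its call begins: read the wrist's pose just before it. get_calibration takes no time and is no camera call; for the wrist camera it gives the pose at the moment of the call.
- manip.sign_off(): hands the job in, once; it reports no verdict.
The state is a dict: "t": time; "q": joint angles; "qd": joint speeds; "tau": joint torques, N m; "tcp_pos": TCP position; "tool_rot": TCP orientation; "force": force on the tool from outside, world axes, zero at the start; "ft_torque": the same for the moment, N m; "finger_gap": opening from 0.0 (shut) to 1.0 (fully open).
Only numpy, scipy, OpenCV 4.12 (cv2) and the standard library are available. Lean on these libraries where they do the work, as an engineer would, in place of code of your own. Each camera call takes 0.05 s, during which the arm holds its last target.

## Working session

There is one attempt and no reset: what is moved stays moved. The work goes in short steps, Python scripts to look and compute and a tool call to move; the robot and the scene stay as the last step left them, time stands still between calls to the robot, and variables do not carry over. Pictures are saved under pics/ and viewed, and the job is handed in when it is done.

Besides the shell and the picture viewer there is one more tool, called after "Request:" as name([rows], argument=value, ...), one row to a line, values as JSON. arm_command: Moves the arm, as the interface text tells. Its arguments: {"type":"object","properties":{"rows":{"type":"array","items":{"type":"array"}},"squeeze":{"type":"number"}},"required":["rows"]}

```bash
mkdir -p pics; cat > h.py <<'E'
import numpy as np, cv2
from station import manip
def cal(n):
    c=manip.get_calibration(n); c['f']=210/np.tan(np.radians(c['fovy'])/2); c['R']=np.array(c['R']); c['t']=np.array(c['t']); return c
def ray(c,u,v):
    K=np.array([[c['f'],0,c['cx']],[0,c['f'],c['cy']],[0,0,1]])
    p=cv2.undistortPointsIter(np.array([[[u,v]]],float),K,np.array([c['k1'],0,0,0.]),None,None,(3,100,1e-10))[0,0]
    d=c['R'].T@np.array([p[0],p[1],1]); o=-c['R'].T@c['t']; return o,d
def onz(c,u,v,z):
    o,d=ray(c,u,v); return o+d*(z-o[2])/d[2]
def proj(c,X):
    p=c['R']@np.array(X)+c['t']; a=p[:2]/p[2]; a=a*(1+c['k1']*(a@a)); return a*c['f']+[c['cx'],c['cy']]
E
python3 - <<'E'
from h import *
for n in ['scene','side','wrist']:
    c=cal(n); cv2.imwrite(f'pics/{n}0.png',manip.snapshot(n)); np.save(f'{n}0.npy',c,allow_pickle=True)
    print(n,c['f'],c['k1'],-c['R'].T@c['t'],c['R'][2])
print(manip.sense())
E
```

```text
scene 544.8571237172664 -0.20890273588888145 [ 0.08414406 -0.81611715  0.88691032] [ 0.39861617  0.64719278 -0.64980509]
side 471.11490272915387 0.043705010759386785 [0.47908824 0.96615421 0.46936392] [ 0.09303894 -0.92058735 -0.37929234]
wrist 301.9554066276921 -0.03164562496469787 [0.62480717 0.07014376 0.3728947 ] [-0.00328693 -0.27635655 -0.96104956]
{'t': 0.15, 'q': array([-1.78476082e-01,  5.28302596e-01,  1.43364511e+00, -2.26553807e-06,
        1.18138495e+00, -1.78475632e-01]), 'qd': array([-0.00031692, -0.00181387, -0.0030545 , -0.00089159, -0.00132474,
        0.00046816]), 'tau': array([ 1.17890530e-03, -4.42742836e+01, -1.78276026e+01, -2.15643640e-04,
        5.61750654e-03, -9.84718270e-06]), 'tcp_pos': array([6.24453599e-01, 1.42372532e-04, 2.41515878e-01]), 'tool_rot': array([ 7.07106368e-01,  7.07106660e-01, -4.97058208e-04, -7.14026911e-04]), 'force': array([ 0.5726238 ,  1.01793376, -0.35111849]), 'ft_torque': array([ 0.00806209, -0.06096984,  0.02278005]), 'finger_gap': 1.0044665407813431}
```

View pics/scene0.png

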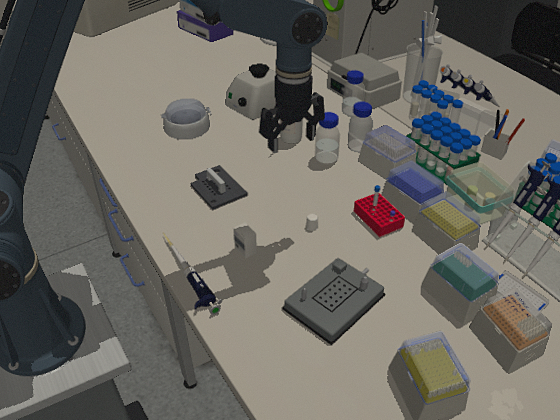

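View pics/side0.png

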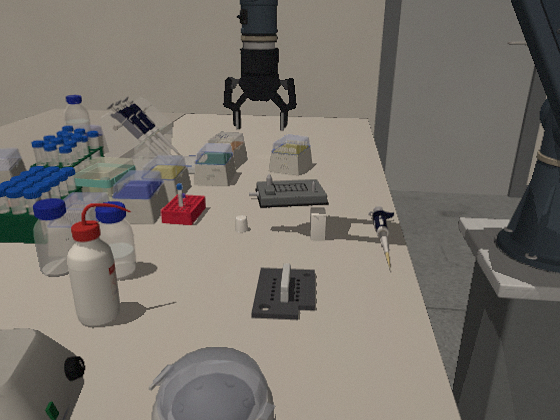

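View pics/wrist0.png

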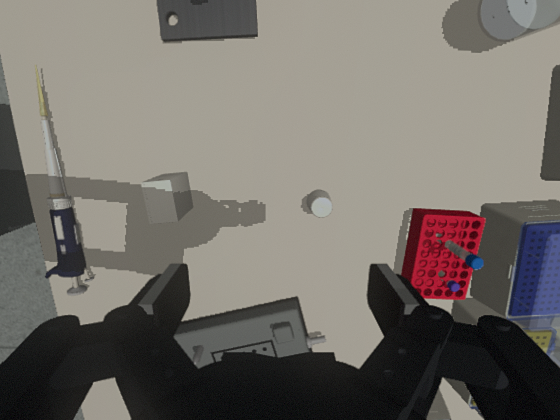

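The scene shows the plate at about (219,186), carton (245,240), cup (312,222) and manifold (334,300). I'll zoom in for corner detail.

```bash
python3 - <<'E'
from h import *
a=cv2.imread('pics/scene0.png'); s=cv2.imread('pics/side0.png')
def z(im,x0,y0,w,h,k,n): cv2.imwrite(n,cv2.resize(im[y0:y0+h,x0:x0+w],None,fx=k,fy=k,interpolation=cv2.INTER_CUBIC))
z(a,270,245,130,100,6,'pics/s_man.png'); z(a,180,155,80,60,8,'pics/s_pl.png')
z(s,240,255,90,70,8,'pics/d_pl.png'); z(s,245,165,100,60,8,'pics/d_man.png')
E
```

```text
(no output)
```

View pics/s_man.png

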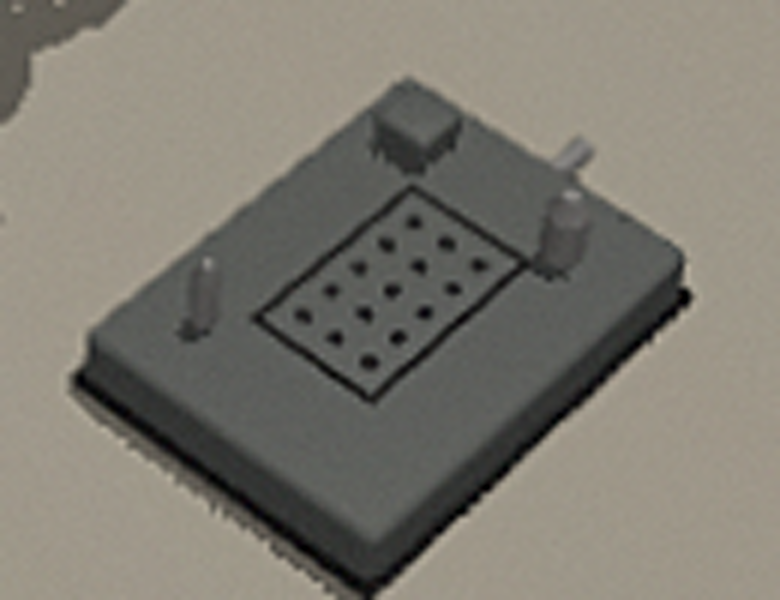

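View pics/s_pl.png

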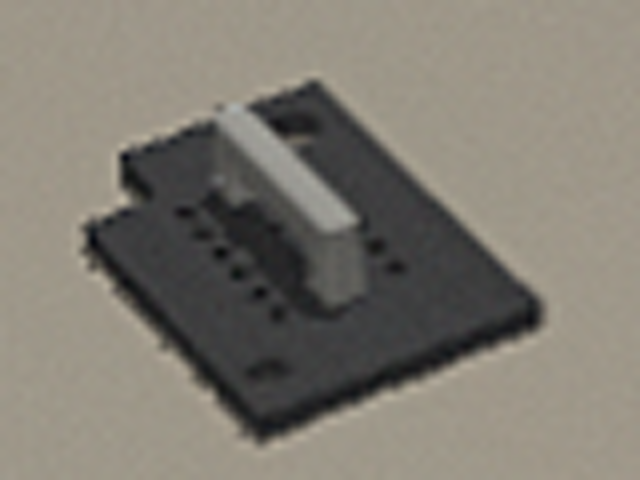

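View pics/d_pl.png

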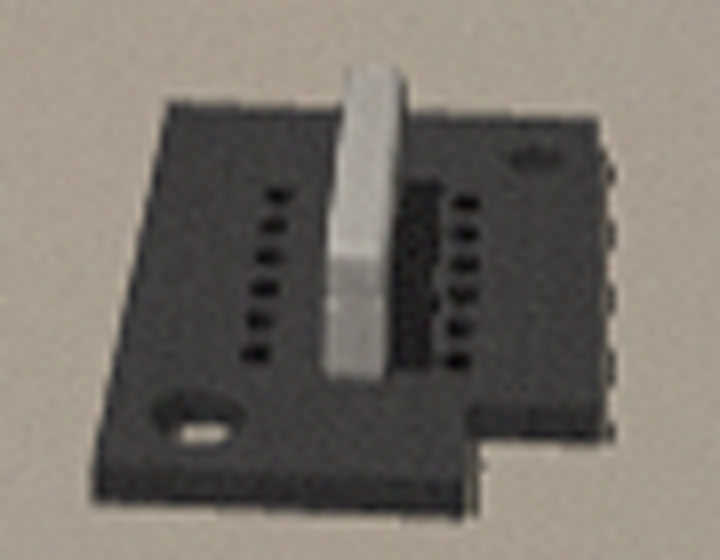

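View pics/d_man.png

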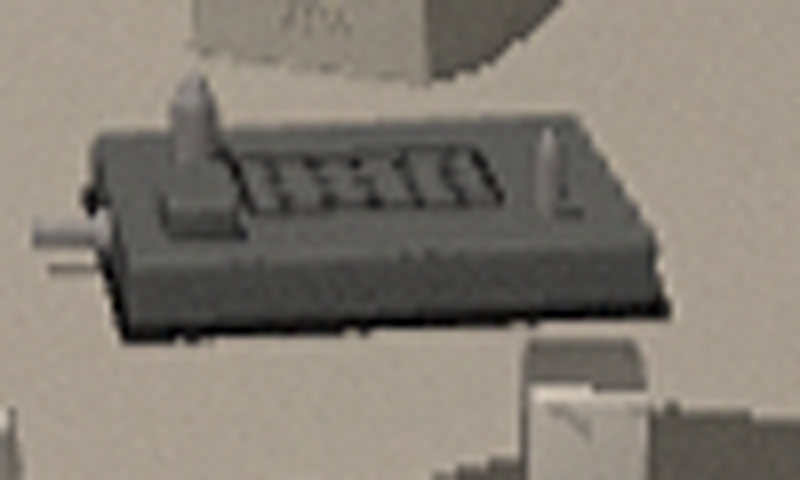

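```bash
cat > fit.py <<'E'
from h import *
def fit(mod,obs):
    m=np.array(mod)[:,:2];o=np.array(obs)[:,:2];mc=m.mean(0);oc=o.mean(0);a=m-mc;b=o-oc
    th=np.arctan2((a[:,0]*b[:,1]-a[:,1]*b[:,0]).sum(),(a*b).sum())
    R=np.array([[np.cos(th),-np.sin(th)],[np.sin(th),np.cos(th)]]);t=oc-R@mc
    return th,t,(o-(m@R.T+t))*1000
E
cat > m1.py <<'E'
from fit import *
cs=np.load('scene0.npy',allow_pickle=True).item();cd=np.load('side0.npy',allow_pickle=True).item()
def run(c,x0,y0,k,pts):
    mod=[];obs=[]
    for u,v,mx,my,z in pts:
        obs.append(onz(c,x0+(u+.5)/k-.5,y0+(v+.5)/k-.5,z));mod.append([mx/1e3,my/1e3])
    return mod,obs
P1=run(cs,180,155,8,[(318,82,75,-52.5,.01),(540,300,-75,-52.5,.01),(258,425,-75,52.5,.01),(125,153,75,24.5,.01),(88,225,47,52.5,.01)])
P2=run(cd,240,255,8,[(97,468,75,-52.5,.01),(170,103,-75,-52.5,.01),(597,120,-75,52.5,.01),(597,402,47,52.5,.01),(470,484,75,24.5,.01),(200,412,55,-32,.01),(535,155,-55,38.5,.01)])
M1=run(cs,270,245,6,[(207,258,-55,38.5,.058),(571,190,55,-32,.058),(410,78,88,65.5,.028),(92,340,-88,65.5,.028),(375,547,-88,-65.5,.028),(686,252,88,-65.5,.028)])
M2=run(cd,245,165,8,[(195,75,55,-32,.058),(549,130,-55,38.5,.058),(115,265,88,65.5,.028),(652,237,-88,65.5,.028)])
if __name__=='__main__':
  for n,a in dict(P1=P1,P2=P2,P=(P1[0]+P2[0],P1[1]+P2[1]),M1=M1,M2=M2,M=(M1[0]+M2[0],M1[1]+M2[1])).items():
    th,t,r=fit(*a);print(n,np.degrees(th),t*1e3);print(np.round(r,1).tolist())
  for pt in [(323,206)]: print(onz(cs,312,217,.032),onz(cs,245,253,0.0))
E
python3 m1.py
```

```text
P1 92.10498719084656 [545.53087689 240.8312405 ]
[[-0.5, -0.1], [-0.1, 2.3], [-1.7, -2.3], [1.5, 0.7], [0.7, -0.6]]
P2 92.94533981005088 [545.82519363 242.9155991 ]
[[-0.7, 0.6], [-1.3, 0.1], [-0.1, 1.4], [1.3, -1.7], [-0.6, 1.2], [0.5, -0.6], [0.9, -1.0]]
P 92.57312538108968 [545.70924874 242.04710236]
[[-0.0, -1.8], [-0.9, 0.6], [-2.5, -3.1], [2.0, -0.3], [0.9, -1.4], [-1.0, 1.8], [-0.7, 1.3], [0.5, 2.0], [1.1, -1.2], [-0.9, 1.9], [0.2, 0.5], [1.4, -0.4]]
M1 14.63206375606552 [ 579.25923263 -243.22373552]
[[1.4, 3.0], [1.5, 2.4], [-1.1, -3.5], [1.6, -3.5], [-0.7, 0.5], [-2.7, 1.1]]
M2 14.279876105810184 [ 581.85612637 -239.97612323]
[[-2.0, -0.7], [-1.7, 0.1], [2.3, 2.1], [1.4, -1.5]]
M 14.33072939813682 [ 580.30650571 -241.92253001]
[[0.2, 1.4], [0.5, 1.4], [-2.6, -4.4], [0.4, -5.3], [-1.3, -1.2], [-3.5, 0.3], [-0.5, 1.2], [-0.1, 2.1], [3.9, 4.0], [3.0, 0.5]]
[ 0.67285639 -0.02069795  0.032     ] [ 0.4911973  -0.01434464  0.        ]
```

Request:
arm_command([
  [[-8,-45,0],0,-1],
  [[-8,-45,0],0,-1],
  [[-8,-45,0],0,-1],
  [[-8,-45,0],0,-1],
  [[-8,-45,0],0,-1],
  [[-4,-45,0],0,-1],
  [[0,0,0],0,-1],
  [[0,0,0],0,-1],
])

```text
t: 1.15
tcp_pos: [0.5806, -0.2694, 0.2418]
tool_rot: [0.707, 0.707, 0.0, -0.001]
force: [0.9, 0.2, 0.3]
finger_gap: 0.998
```

```bash
python3 - <<'E'
from h import *
s=manip.sense();c=cal('wrist');im=manip.snapshot('wrist');np.save('w1.npy',c,allow_pickle=True)
print(s['t'],s['tcp_pos'],np.abs(s['qd']).max());cv2.imwrite('pics/w1.png',im)
E
```

```text
1.15 [ 0.58058396 -0.26936665  0.24180401] 0.024474155623188384
```

View pics/w1.png

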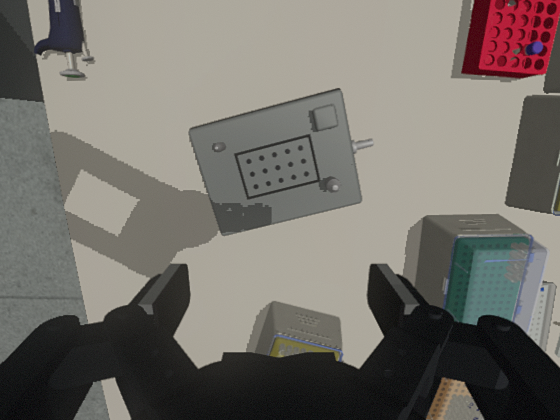

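Request:
arm_command([
  [[-4,55,0],0,-1],
  [[-5,55,0],0,-1],
  [[-5,55,0],0,-1],
  [[-5,55,0],0,-1],
  [[-5,55,0],0,-1],
  [[-5,55,0],0,-1],
  [[-5,55,0],0,-1],
  [[0,55,0],0,-1],
  [[0,30,0],0,-1],
  [[0,0,0],0,-1],
  [[0,0,0],0,-1],
])

```text
t: 2.58
tcp_pos: [0.5463, 0.2003, 0.2423]
tool_rot: [0.707, 0.708, -0.0, 0.0]
force: [-0.1, -0.4, 0.1]
finger_gap: 0.996
```

```bash
python3 - <<'E'
from h import *
s=manip.sense();c=cal('wrist');im=manip.snapshot('wrist');np.save('w2.npy',c,allow_pickle=True)
print(s['t'],s['tcp_pos'],np.abs(s['qd']).max());cv2.imwrite('pics/w2.png',im)
E
```

```text
2.575 [0.54625234 0.20030294 0.24228643] 0.02928666659079046
```

View pics/w2.png

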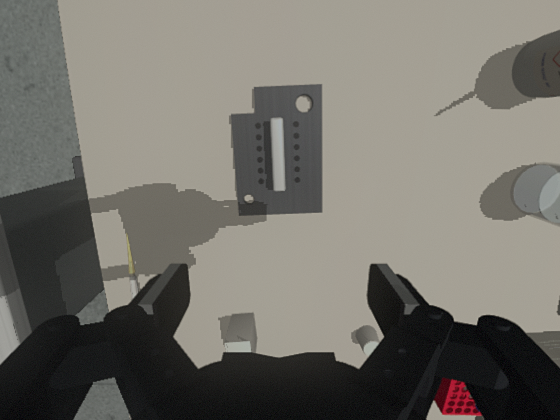

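Manifold seen clearly (pins ~(218,147), (335,185)); plate seen around (280,150), holes (304,103) and (249,199). Zoom both.

```bash
python3 - <<'E'
from h import *
a=cv2.imread('pics/w1.png'); s=cv2.imread('pics/w2.png')
def z(im,x0,y0,w,h,k,n): cv2.imwrite(n,cv2.resize(im[y0:y0+h,x0:x0+w],None,fx=k,fy=k,interpolation=cv2.INTER_CUBIC))
z(a,180,80,200,150,4,'pics/w1z.png'); z(s,225,78,105,145,4,'pics/w2z.png')
E
```

```text
(no output)
```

View pics/w1z.png

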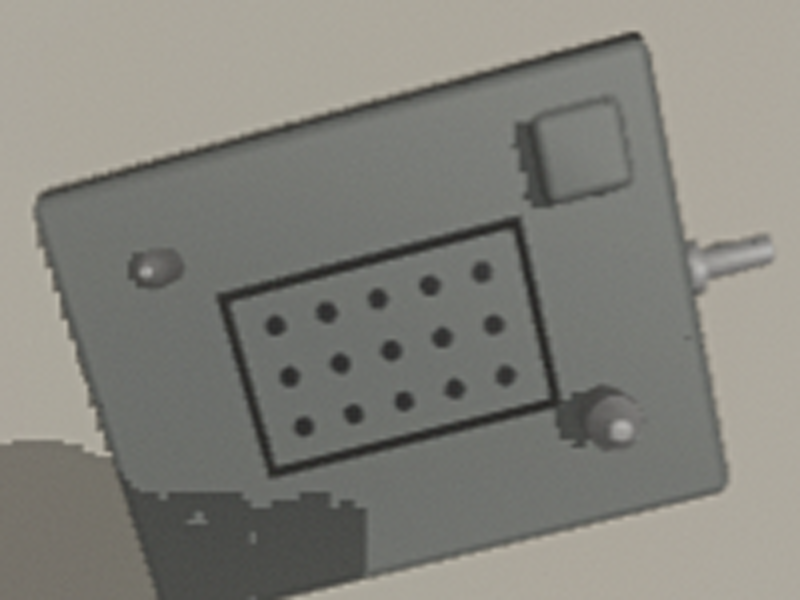

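View pics/w2z.png

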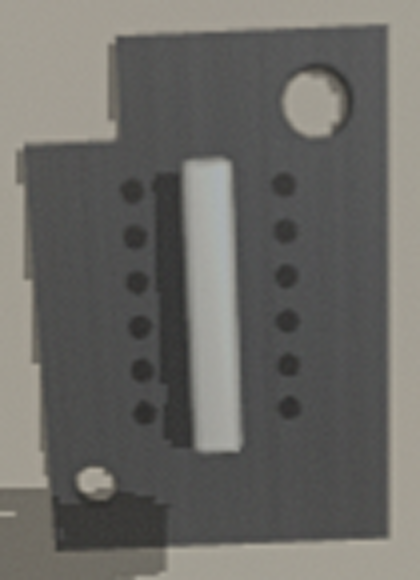

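```bash
cat > m2.py <<'E'
from m1 import *
w1=np.load('w1.npy',allow_pickle=True).item();w2=np.load('w2.npy',allow_pickle=True).item()
PW=run(w2,225,78,4,[(388,25,75,-52.5,.01),(388,538,-75,-52.5,.01),(57,549,-75,52.5,.01),(27,146,47,52.5,.01),(118,140,47,24.5,.01),(118,37,75,24.5,.01),(317,100,55,-32,.01),(95,484,-55,38.5,.01),(183,160,40,7,.042),(231,158,40,-7,.042),(194,451,-40,7,.042),(242,450,-40,-7,.042)])
MW=run(w1,180,80,4,[(147,271,-55,38.5,.058),(621,430,55,-32,.058),(583,149,62.5,40,.042),(645,35,88,65.5,.028),(35,197,-88,65.5,.028),(727,491,88,-65.5,.028)])
for n,a in dict(PW=PW,MW=MW,P=(PW[0]+P1[0]+P2[0],PW[1]+P1[1]+P2[1]),M=(MW[0]+M1[0]+M2[0],MW[1]+M1[1]+M2[1])).items():
    th,t,r=fit(*a);print(n,np.degrees(th),t*1e3);print(np.round(r,1).tolist())
E
python3 m2.py
```

```text
PW 92.33177046912321 [545.27036013 241.47145474]
[[-0.5, -0.6], [-0.6, 0.0], [0.6, 0.4], [0.9, -1.0], [-0.9, -0.5], [0.7, -0.8], [-0.2, 0.2], [-0.1, 0.8], [0.8, -0.7], [-0.6, -0.7], [0.2, 1.5], [-0.3, 1.3]]
MW 13.979094734157979 [ 578.85125382 -242.12167057]
[[0.6, -0.3], [0.2, 0.2], [-0.3, 0.2], [-1.4, -0.9], [3.0, -0.1], [-2.1, 0.9]]
P 92.47722715520827 [545.49311402 241.76140569]
[[-0.5, -1.0], [-1.0, -0.4], [0.2, 0.3], [0.8, -1.1], [-1.0, -0.7], [0.7, -1.0], [-0.3, -0.2], [-0.5, 0.6], [0.7, -0.9], [-0.7, -1.0], [-0.1, 1.2], [-0.7, 1.0], [0.1, -1.4], [-0.6, 1.0], [-2.1, -2.9], [2.1, -0.1], [1.0, -1.2], [-1.0, 2.1], [-0.4, 1.7], [0.9, 2.2], [1.2, -1.0], [-0.9, 2.2], [0.4, 0.8], [1.7, -0.2]]
M 14.224984359492353 [ 579.78366023 -242.03313589]
[[-0.3, -0.1], [-0.8, -0.1], [-1.0, -0.1], [-2.0, -1.3], [2.2, 0.2], [-3.2, 0.4], [0.7, 1.4], [1.1, 1.6], [-2.3, -4.2], [0.8, -5.4], [-0.6, -1.2], [-2.9, 0.6], [0.1, 1.4], [0.4, 2.1], [4.3, 4.2], [3.4, 0.5]]
```

Request:
arm_command([
  [[-1,41,-20],0.042,-1],
  [[0,0,-55],0,-1],
  [[0,0,-55],0,-1],
  [[0,0,-45],0,-1],
  [[0,0,-25],0,-1],
  [[0,0,-15],0,-1],
  [[0,0,0],0,-1],
  [[0,0,0],0,-1],
], squeeze=60)

```text
t: 3.62
tcp_pos: [0.547, 0.2409, 0.0285]
tool_rot: [0.692, 0.722, 0.001, 0.001]
force: [-0.4, -0.5, -0.7]
finger_gap: 0.996
```

```bash
python3 - <<'E'
from h import *
s=manip.sense();print(s['t'],s['tcp_pos'],s['force'])
a=manip.snapshot('wrist');b=manip.snapshot('side')
cv2.imwrite('pics/g1w.png',a);cv2.imwrite('pics/g1s.png',cv2.resize(b[200:350,180:380],None,fx=4,fy=4))
E
```

```text
3.625 [0.54702775 0.24092459 0.02846725] [-0.37651668 -0.46738052 -0.73815244]
```

View pics/g1s.png

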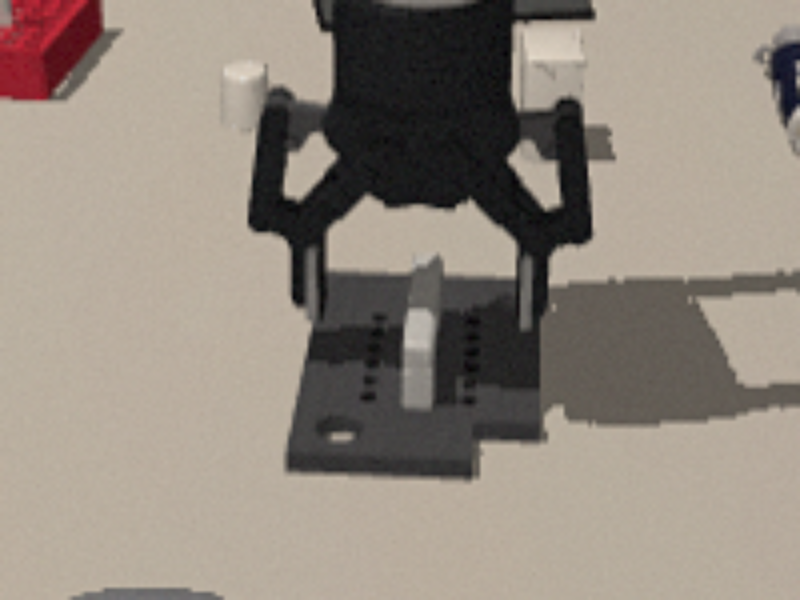

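View pics/g1w.png

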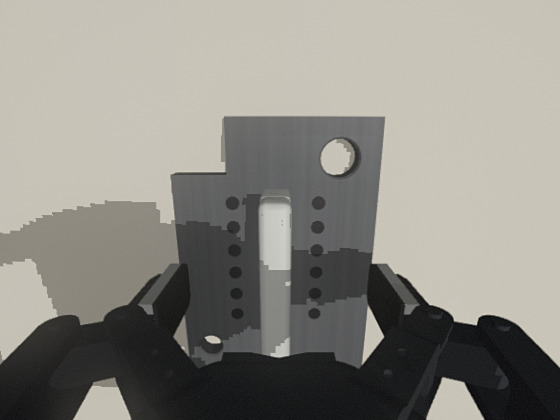

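The bar lies between the pads, near centred. Closing.

Request:
arm_command([
  [[-1.5,0.5,-1.5],0,-1],
  [[0,0,0],0,1],
  [[0,0,0],0,1],
  [[0,0,0],0,1],
  [[0,0,0],0,1],
  [[0,0,0],0,1],
  [[0,0,0],0,1],
  [[0,0,0],0,1],
  [[0,0,10],0,1],
  [[0,0,15],0,1],
  [[0,0,0],0,1],
], squeeze=70)

```text
t: 5.1
tcp_pos: [0.5454, 0.2418, 0.0522]
tool_rot: [0.692, 0.722, 0.001, 0.001]
force: [0.3, 0.5, -3.7]
finger_gap: 0.155
```

```bash
python3 - <<'E'
from h import *
s=manip.sense();print(s['t'],s['tcp_pos'],s['force'],s['ft_torque'],s['finger_gap'])
a=manip.snapshot('wrist');b=manip.snapshot('side')
cv2.imwrite('pics/g2w.png',a);cv2.imwrite('pics/g2s.png',cv2.resize(b[200:350,180:380],None,fx=4,fy=4))
E
```

```text
5.1 [0.54537189 0.24178017 0.05216134] [ 0.31249291  0.48023126 -3.67377494] [ 0.00478372 -0.02448767 -0.00204865] 0.1546413831504105
```

View pics/g2s.png

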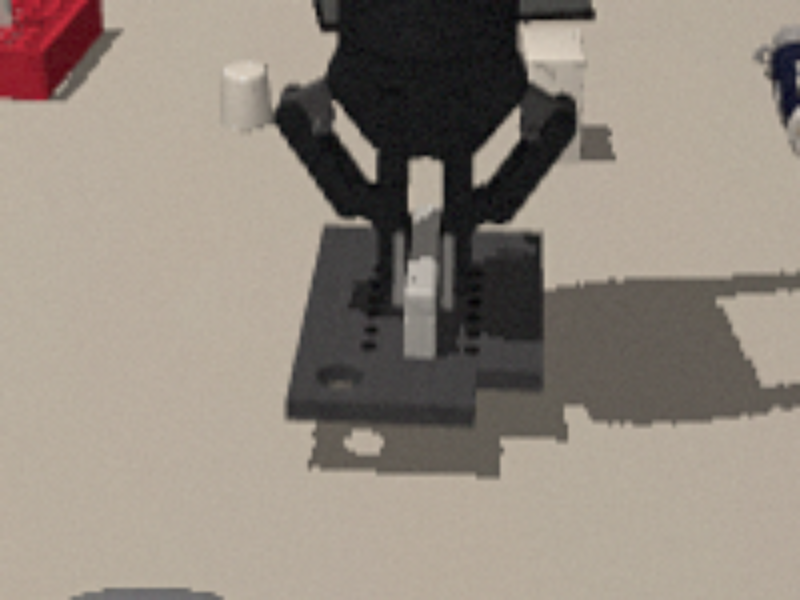

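View pics/g2w.png

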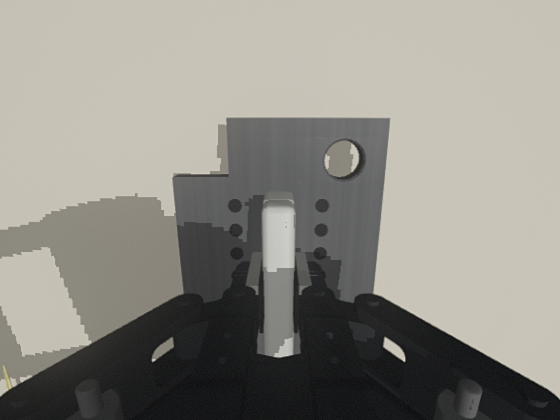

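Request:
arm_command([
  [[0,0,30],0,1],
  [[0,0,40],0,1],
  [[0,0,40],0,1],
  [[0,-15,15],0,1],
  [[3,-30,0],-0.1,1],
  [[3,-40,0],-0.15,1],
  [[4,-40,0],-0.15,1],
  [[4,-45,0],-0.15,1],
  [[4,-45,0],-0.15,1],
])

```text
t: 6.32
tcp_pos: [0.561, 0.0244, 0.1743]
tool_rot: [0.899, 0.438, -0.001, -0.001]
force: [0.8, 0.2, -4.2]
finger_gap: 0.151
```

Request:
arm_command([
  [[4,-45,0],-0.15,1],
  [[4,-45,0],-0.15,1],
  [[3,-45,0],-0.15,1],
  [[3,-45,0],-0.12,1],
  [[2,-40,0],-0.1,1],
  [[0,-30,0],0,1],
  [[0,-19,0],0,1],
  [[0,0,0],0,1],
  [[0,0,0],0,1],
])

```text
t: 7.45
tcp_pos: [0.5777, -0.2411, 0.1752]
tool_rot: [0.993, 0.121, -0.001, -0.001]
force: [-0.7, 0.3, -3.8]
finger_gap: 0.149
```

```bash
python3 - <<'E'
from h import *
from scipy.spatial.transform import Rotation as Ro
s=manip.sense();print(s['t'],s['tcp_pos'],s['force'],s['ft_torque'],s['finger_gap'],np.abs(s['qd']).max())
y=Ro.from_quat(s['tool_rot']).as_matrix();print(y,np.degrees(np.arctan2(y[1,1],y[0,1])))
for n in ['wrist','scene','side']:
    np.save('t1'+n+'.npy',cal(n),allow_pickle=True);cv2.imwrite('pics/t1'+n+'.png',manip.snapshot(n))
E
```

```text
7.45 [ 0.57771601 -0.24114721  0.17516954] [-0.66339024  0.29743045 -3.78805824] [ 0.06010591 -0.00714833 -0.03190183] 0.14882659079798777 0.014346851699150589
[[ 0.97056708  0.24082423 -0.00179681]
 [ 0.24082742 -0.9705662   0.0018438 ]
 [-0.00129989 -0.00222225 -0.99999669]] -76.06477277387386
```

View pics/t1scene.png

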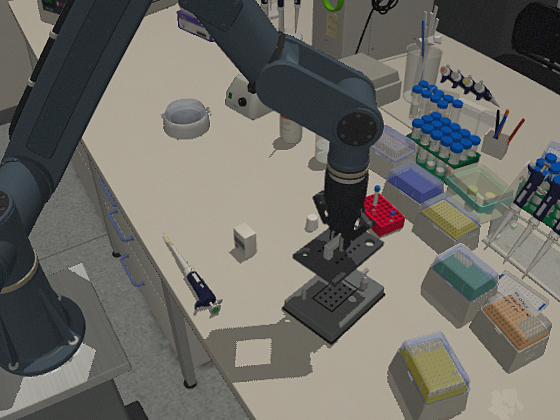

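View pics/t1wrist.png

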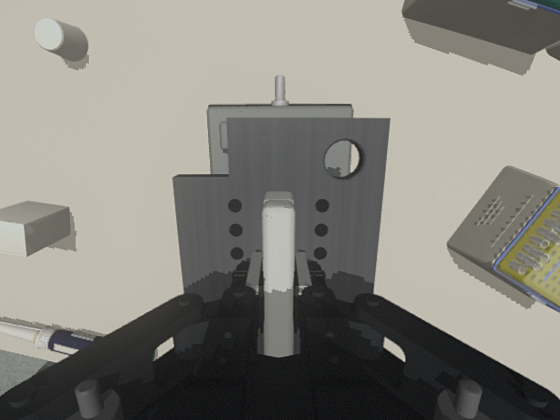

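View pics/t1side.png

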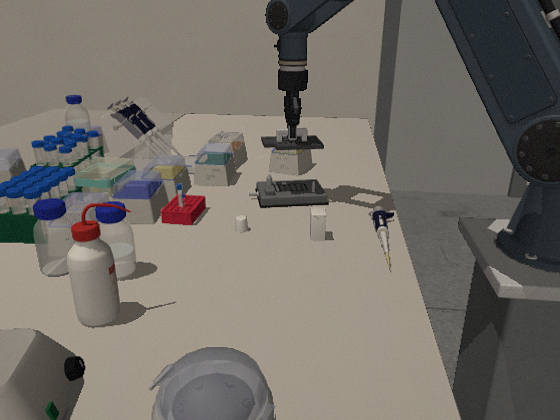

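Request:
arm_command([
  [[0.6,-0.4,-20],0.002,1],
  [[0.6,-0.4,-25],0,1],
  [[0,0,-20],0,1],
  [[0,0,-12],0,1],
  [[0,0,-5],0,1],
  [[0,0,0],0,1],
  [[0,0,0],0,1],
])

```text
t: 8.48
tcp_pos: [0.5803, -0.2436, 0.0947]
tool_rot: [0.993, 0.122, 0.001, 0.001]
force: [-0.4, -0.0, -4.1]
finger_gap: 0.155
```

```bash
python3 - <<'E'
from h import *
from scipy.spatial.transform import Rotation as Ro
s=manip.sense();print(s['t'],s['tcp_pos'],s['force'],s['ft_torque'],s['finger_gap'],np.abs(s['qd']).max())
y=Ro.from_quat(s['tool_rot']).as_matrix();print(np.degrees(np.arctan2(y[1,1],y[0,1])))
for n in ['wrist','scene','side']:
    np.save('t2'+n+'.npy',cal(n),allow_pickle=True);cv2.imwrite('pics/t2'+n+'.png',manip.snapshot(n))
a=cv2.imread('pics/t2scene.png'); s=cv2.imread('pics/t2side.png'); w=cv2.imread('pics/t2wrist.png')
def z(im,x0,y0,w,h,k,n): cv2.imwrite(n,cv2.resize(im[y0:y0+h,x0:x0+w],None,fx=k,fy=k,interpolation=cv2.INTER_CUBIC))
z(a,270,230,130,110,6,'pics/t2a.png'); z(s,245,150,100,65,8,'pics/t2b.png'); z(w,160,90,240,200,3,'pics/t2c.png')
E
```

```text
8.475 [ 0.58026472 -0.24359782  0.09468254] [-0.38910379 -0.02592569 -4.14206002] [0.07331602 0.05638966 0.03491008] 0.15496727454624054 0.002727733017011113
-75.9694733156426
```

View pics/t2a.png

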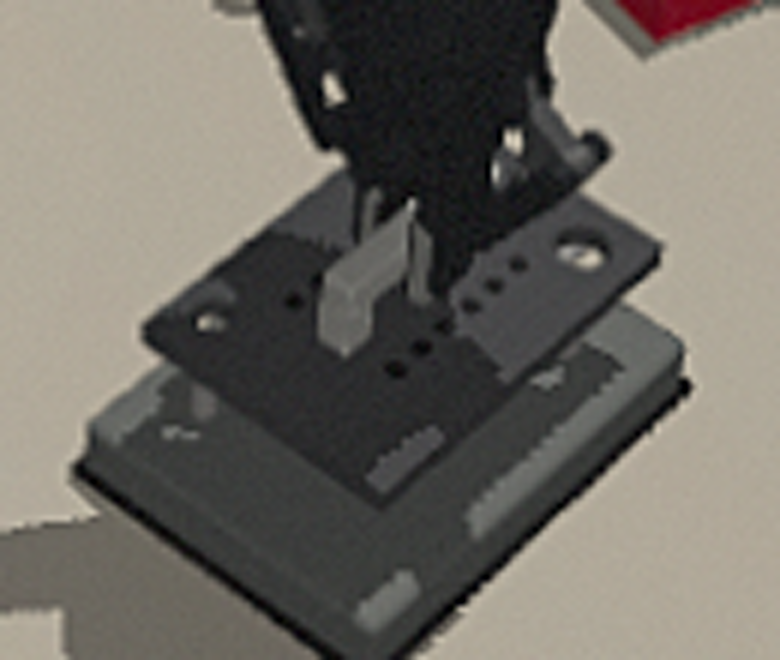

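View pics/t2b.png

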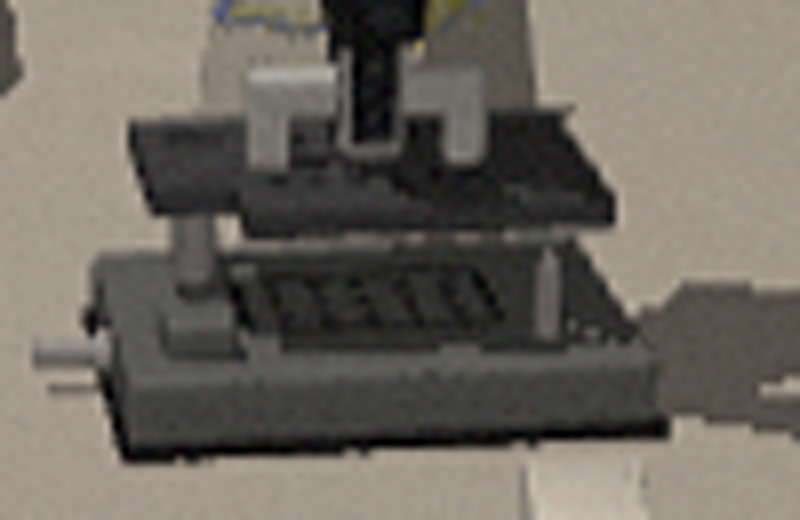

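View pics/t2c.png

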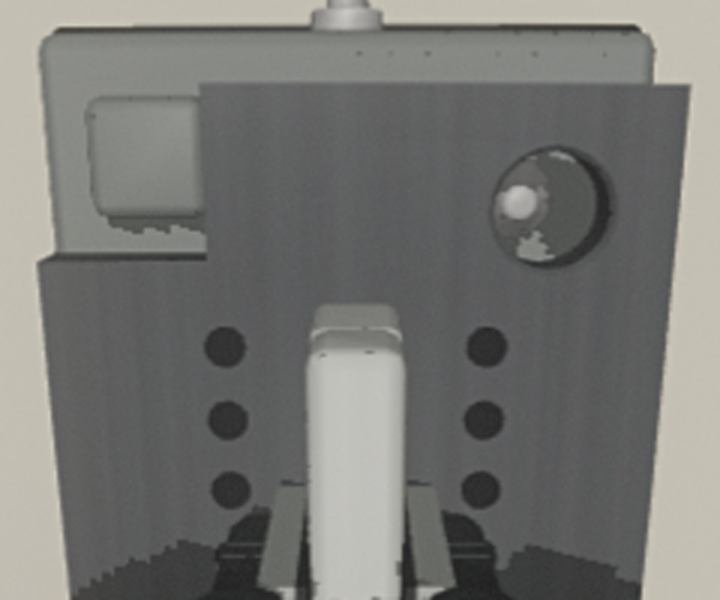

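```bash
cat > m3.py <<'E'
from m1 import *
L=lambda n:np.load(n+'.npy',allow_pickle=True).item()
w=L('t2wrist');zt=.0775
def pt(c,x0,y0,k,u,v,z): return onz(c,x0+(u+.5)/k-.5,y0+(v+.5)/k-.5,z)
W=lambda u,v,z:pt(w,160,90,3,u,v,z)*1e3
print('large tip',W(518,201,.058),'hole top centre',W(548,207,zt), 'hole from bottom? ')
print('hole widths',W(490,207,zt),W(607,207,zt),W(548,147,zt),W(548,267,zt))
a=run(w,160,90,3,[(690,85,75,-52.5,zt),(200,85,75,24.5,zt),(207,258,47,24.5,zt),(38,262,47,52.5,zt),(548,207,55,-32,zt)])
th,t,r=fit(*a);print('plate W',np.degrees(th),t*1e3,np.round(r,1).tolist())
a=run(w,160,90,3,[(518,201,55,-32,.058),(50,30,88,65.5,.028),(645,30,88,-65.5,.028),(92,97,74.5,52,.042),(93,215,50.5,52,.042)])
th,t,r=fit(*a);print('man W',np.degrees(th),t*1e3,np.round(r,1).tolist())
a=run(L('t2scene'),270,230,6,[(145,330,-75,52.5,zt),(378,493,-75,-52.5,zt),(660,243,75,-52.5,zt),(211,319,-55,38.5,zt),(583,248,55,-32,zt)])
th,t,r=fit(*a);print('plate S',np.degrees(th),t*1e3,np.round(r,1).tolist())
a=run(L('t2side'),245,150,8,[(612,197,-75,52.5,zt),(243,208,47,52.5,zt),(150,190,75,24.5,zt),(130,122,75,-52.5,zt),(568,108,-75,-52.5,zt)])
th,t,r=fit(*a);print('plate D',np.degrees(th),t*1e3,np.round(r,1).tolist())
E
python3 m3.py
```

```text
large tip [ 640.64950261 -259.34353703   58.        ] hole top centre [ 641.79192387 -260.54711019   77.5       ] hole from bottom? 
hole widths [ 639.47930318 -251.38344144   77.5       ] [ 644.15800067 -269.8926524    77.5       ] [ 650.88005662 -257.72493269   77.5       ] [ 632.39171015 -263.47562903   77.5       ]
plate W 14.166999910687386 [ 580.23962439 -243.71767781] [[-0.3, -0.4], [-0.3, -0.3], [0.3, 0.0], [-0.2, -0.1], [0.4, 0.7]]
man W 14.02847368774638 [ 579.41933893 -242.69734757] [[0.1, 1.1], [0.6, -3.5], [-1.3, 4.2], [-0.0, -1.8], [0.7, -0.0]]
plate S 14.771176681807027 [ 579.57855835 -243.42933147] [[0.8, -1.6], [-1.1, 2.4], [0.2, 1.1], [-0.8, -0.7], [0.8, -1.2]]
plate D 13.231578035173548 [ 580.77428592 -246.34494912] [[1.6, -3.1], [1.7, -4.4], [0.6, 2.0], [0.4, 3.7], [-4.2, 1.8]]
```

Request:
arm_command([
  [[-1.1,1.3,0],0,1],
  [[0,0,-3],0,1],
  [[0,0,-3],0,1],
  [[0,0,-3],0,1],
  [[0,0,-3],0,1],
  [[0,0,-2],0,1],
  [[0,0,0],0,1],
])

```text
t: 9.5
tcp_pos: [0.5784, -0.2419, 0.0795]
tool_rot: [0.993, 0.122, -0.0, -0.0]
force: [0.0, -0.3, -4.3]
finger_gap: 0.153
```

```bash
python3 - <<'E'
from h import *
s=manip.sense();print(s['t'],s['tcp_pos'],s['force'],s['ft_torque'])
for n in ['wrist','scene','side']:
    np.save('t3'+n+'.npy',cal(n),allow_pickle=True);cv2.imwrite('pics/t3'+n+'.png',manip.snapshot(n))
a=cv2.imread('pics/t3scene.png'); s=cv2.imread('pics/t3side.png'); w=cv2.imread('pics/t3wrist.png')
def z(im,x0,y0,w,h,k): return cv2.resize(im[y0:y0+h,x0:x0+w],None,fx=k,fy=k,interpolation=cv2.INTER_CUBIC)
cv2.imwrite('pics/t3m.png',np.hstack([z(a,280,240,100,150,4),z(w,290,110,100,150,4)]));cv2.imwrite('pics/t3b.png',z(s,245,150,100,65,8))
E
```

```text
9.5 [ 0.5784446  -0.24189804  0.07952979] [ 0.04244174 -0.34047157 -4.3447919 ] [ 0.03490388 -0.0774251  -0.01527851]
```

View pics/t3m.png

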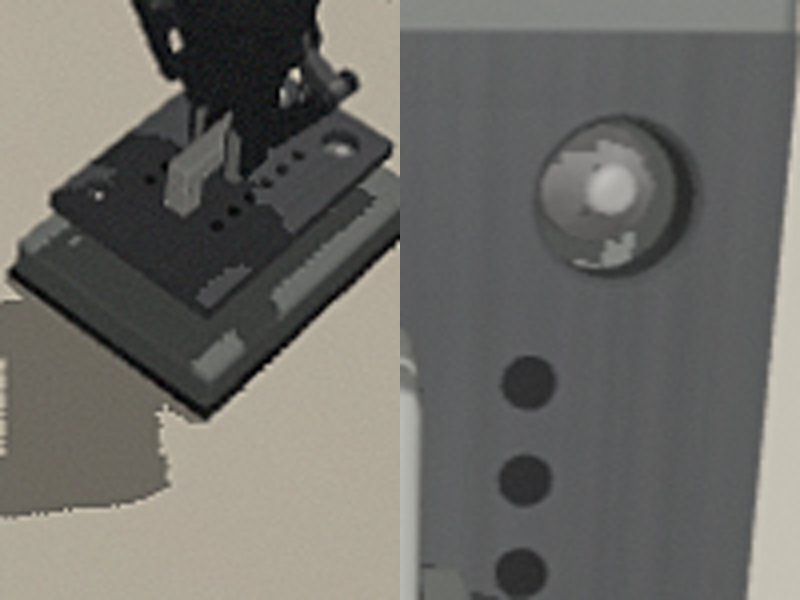

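View pics/t3b.png

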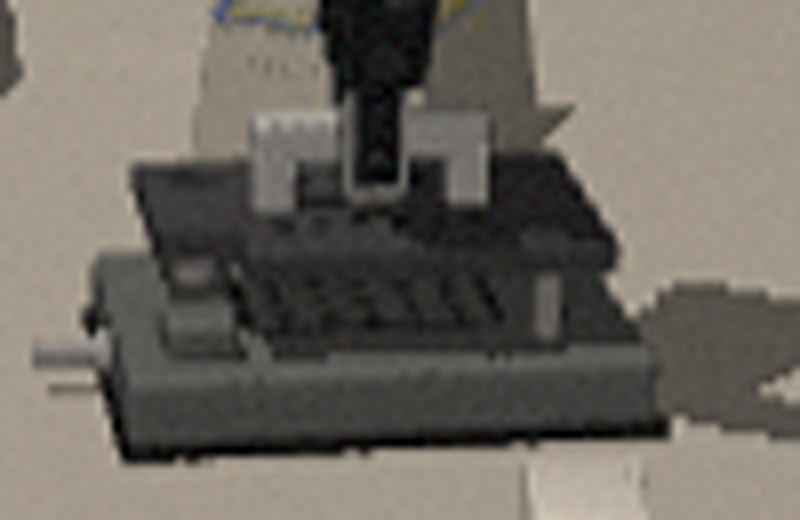

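Both tips sit inside the holes with no contact force. Continuing slowly.

Request:
arm_command([
  [[0,0,-2.5],0,1],
  [[0,0,-2.5],0,1],
  [[0,0,-2.5],0,1],
  [[0,0,0],0,1],
])

```text
t: 10.15
tcp_pos: [0.5784, -0.2418, 0.0719]
tool_rot: [0.993, 0.122, -0.0, -0.0]
force: [0.4, -0.4, -4.2]
finger_gap: 0.15
```

Request:
arm_command([
  [[0,0,-2.5],0,1],
  [[0,0,-2.5],0,1],
  [[0,0,-2.5],0,1],
  [[0,0,0],0,1],
])

```text
t: 10.65
tcp_pos: [0.5784, -0.2419, 0.0645]
tool_rot: [0.993, 0.122, -0.0, -0.0]
force: [0.5, 0.3, -4.9]
finger_gap: 0.147
```

Past the taper with no force. Expected seat at TCP z ≈ 0.055.

Request:
arm_command([
  [[0,0,-2.5],0,1],
  [[0,0,-2.5],0,1],
  [[0,0,-2],0,1],
  [[0,0,0],0,1],
])

```text
t: 11.15
tcp_pos: [0.5784, -0.2419, 0.0576]
tool_rot: [0.993, 0.122, -0.0, -0.0]
force: [-0.3, -0.1, -4.9]
finger_gap: 0.147
```

Request:
arm_command([
  [[0,0,-1],0,1],
  [[0,0,-1],0,1],
  [[0,0,0],0,1],
])

```text
t: 11.52
tcp_pos: [0.5785, -0.2419, 0.0558]
tool_rot: [0.993, 0.122, -0.0, -0.0]
force: [-0.4, 0.3, -4.8]
finger_gap: 0.15
```

Request:
arm_command([
  [[0,0,-0.7],0,1],
  [[0,0,0],0,1],
])

```text
t: 11.78
tcp_pos: [0.5786, -0.242, 0.0551]
tool_rot: [0.993, 0.122, -0.0, -0.0]
force: [-0.4, 0.4, -4.7]
finger_gap: 0.15
```

Request:
arm_command([
  [[0,0,-0.7],0,1],
  [[0,0,0],0,1],
])

```text
t: 12.02
tcp_pos: [0.5785, -0.242, 0.0543]
tool_rot: [0.993, 0.122, -0.0, -0.0]
force: [0.2, -0.0, -4.0]
finger_gap: 0.149
```

Request:
arm_command([
  [[0,0,-0.7],0,1],
  [[0,0,0],0,1],
])

```text
t: 12.28
tcp_pos: [0.5786, -0.242, 0.0541]
tool_rot: [0.993, 0.122, 0.0, 0.0]
force: [-0.0, 0.8, -2.2]
finger_gap: 0.153
```

Request:
arm_command([
  [[0,0,-0.5],0,1],
  [[0,0,0],0,1],
])

```text
t: 12.52
tcp_pos: [0.5786, -0.242, 0.054]
tool_rot: [0.993, 0.122, 0.0, 0.0]
force: [-2.2, 0.6, 5.4]
finger_gap: 0.15
```

```bash
python3 - <<'E'
from h import *
s=manip.sense();print(s['t'],s['tcp_pos'],s['force'],s['ft_torque'])
a=manip.snapshot('scene');s=manip.snapshot('side')
def z(im,x0,y0,w,h,k): return cv2.resize(im[y0:y0+h,x0:x0+w],None,fx=k,fy=k,interpolation=cv2.INTER_CUBIC)
cv2.imwrite('pics/t4a.png',z(a,270,240,130,100,6));cv2.imwrite('pics/t4b.png',z(s,245,150,100,65,8))
E
```

```text
12.525 [ 0.57862738 -0.24199102  0.05403184] [-2.21728779  0.5586764   5.40714426] [0.21549265 0.39559872 0.00173185]
```

View pics/t4a.png

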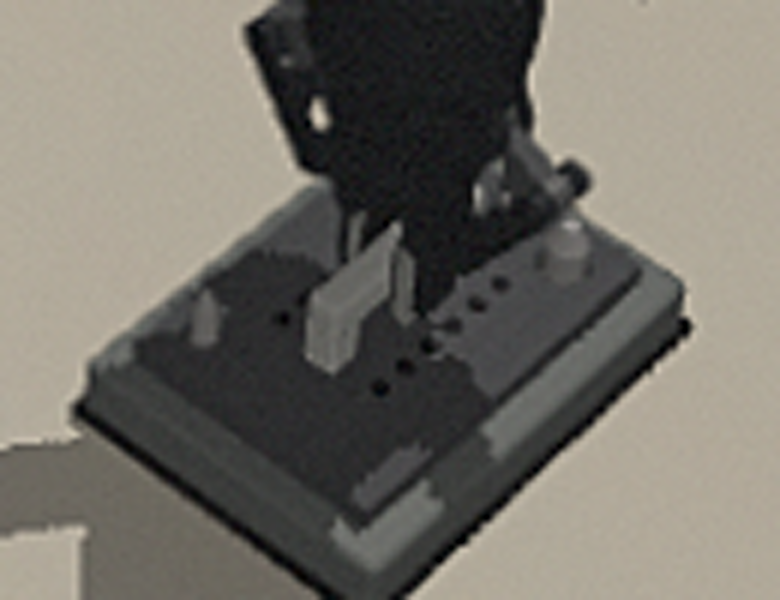

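View pics/t4b.png

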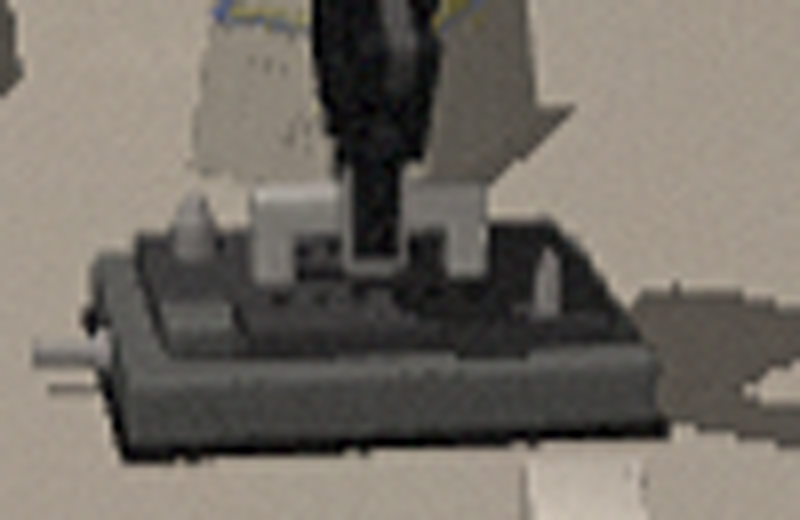

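Seated: both pins stand through the plate, the gap is gone and the vertical force has reversed. Releasing.

Request:
arm_command([
  [[0,0,0],0,0.5],
  [[0,0,0],0,0.0],
  [[0,0,0],0,-0.3],
  [[0,0,0],0,-0.5],
  [[0,0,0],0,-0.5],
  [[0,0,0],0,-0.5],
  [[0,0,5],0,-0.5],
  [[0,0,20],0,-0.5],
  [[0,0,40],0,-0.5],
  [[0,0,50],0,-0.5],
  [[0,0,40],0,-0.5],
  [[0,0,0],0,-0.5],
])

```text
t: 14.12
tcp_pos: [0.581, -0.2434, 0.2141]
tool_rot: [0.992, 0.122, 0.004, 0.004]
force: [0.1, 1.1, -0.1]
finger_gap: 0.748
```

Request:
arm_command([
  [[0,40,15],0,-0.5],
  [[0,50,0],0,-0.5],
  [[0,50,0],0,-0.5],
  [[0,30,0],0,-0.5],
  [[0,0,0],0,-0.5],
  [[0,0,0],0,-0.5],
])

```text
t: 14.88
tcp_pos: [0.5785, -0.0725, 0.2232]
tool_rot: [0.993, 0.122, -0.0, 0.0]
force: [1.1, 0.3, -0.6]
finger_gap: 0.75
```

```bash
python3 - <<'E'
from h import *
s=manip.sense();print(s['t'],s['tcp_pos'],s['force'],s['finger_gap'])
a=manip.snapshot('scene');s=manip.snapshot('side')
def z(im,x0,y0,w,h,k): return cv2.resize(im[y0:y0+h,x0:x0+w],None,fx=k,fy=k,interpolation=cv2.INTER_CUBIC)
cv2.imwrite('pics/t5.png',a)
cv2.imwrite('pics/t5a.png',z(a,270,240,130,100,6));cv2.imwrite('pics/t5b.png',z(s,225,150,120,90,6))
E
```

```text
14.875 [ 0.57853101 -0.0725193   0.22316053] [ 1.08367897  0.33077037 -0.55536295] 0.7499469281420565
```

View pics/t5.png

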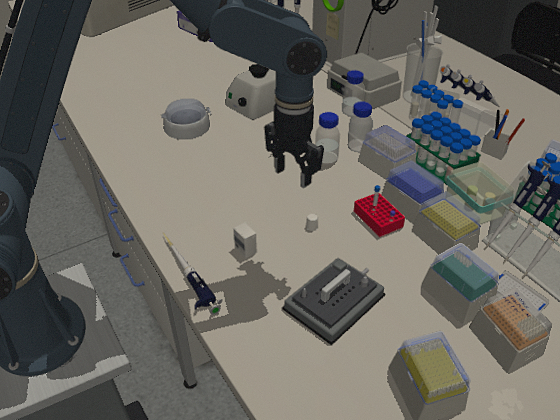

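View pics/t5a.png

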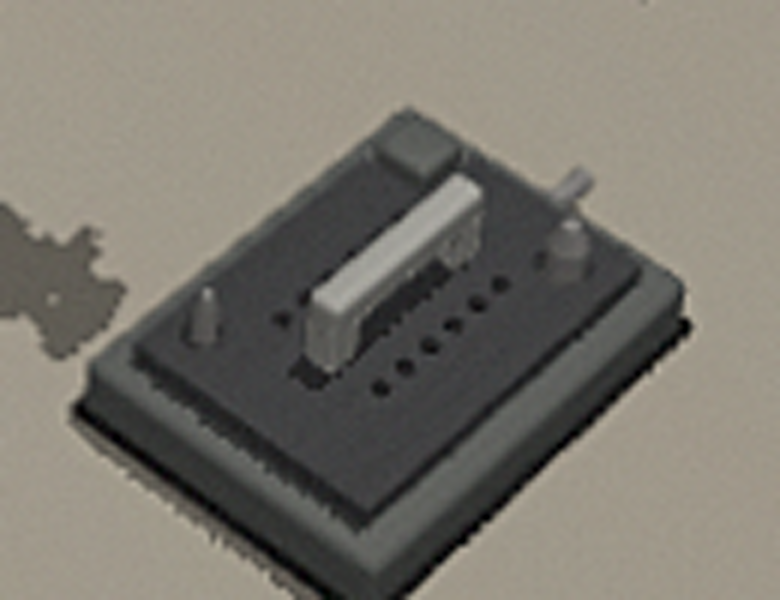

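View pics/t5b.png

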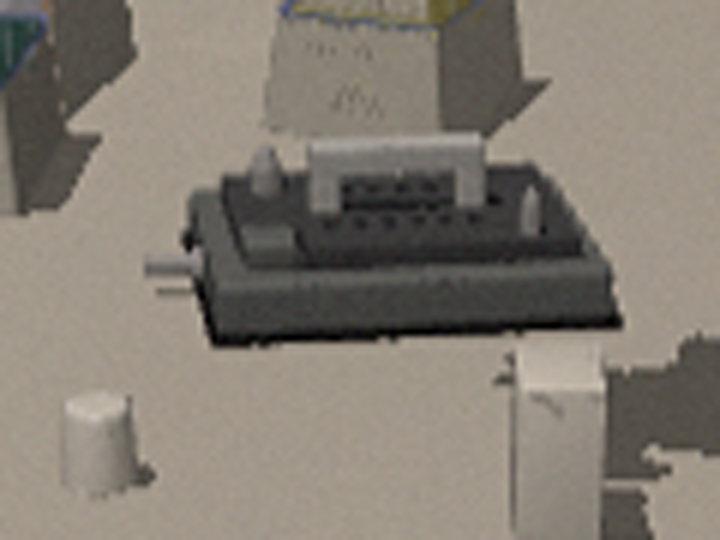

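The plate lies flush, with both pins through their holes and the notch round the stop. The carton and cup are where they started, and the arm is clear.

```bash
python3 -c "
from station import manip
print(manip.sign_off())"
```

```text
the job is handed in; nothing more can be done
None
```

I picked up the top plate by its handle, turned it about 78°, and seated it on the manifold. I then let go, moved the arm clear and handed the job in at about 15 s of the 48 s allowed.

**Fit:** just above the pins, the wrist view showed the large hole about 1.6 mm off its pin, so I shifted the plate before lowering it.

**Lowering:** I went down in steps of 3 mm or less. No contact force showed until the plate touched the deck. At the last step the vertical force rose to about +5 N, from about -4 N while the plate hung free.

**Last checks:** the scene and side views showed the plate flush, both pins through their holes and the notch round the corner stop. By eye, the carton and cup had not moved. I judged the final seating from these pictures and the contact force, and did not measure the hole-to-pin distances again after release.

**Disagreements:**
- The deck took the load at a tool height of 54.0 mm, about 1 mm below what I had worked out from the grasp height.
- The side camera's position for the held plate was about 3 mm from the wrist camera's, and its yaw about 1° different. I relied on the wrist camera.

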